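# Move the welded bracket from the vise into the bridge nest

## Task

Open the vise's sliding jaw fully while the finished bracket stays put, then lift the bracket out and lay it down flat on the clear table top, letting go of it so that it can be taken afresh by the tube. Then slide its flat tongue under the nest's low bridge from the apron side until the tube's shoulder meets the bridge edge, and leave it there lying flat on the apron, with the jaw left open and the other tools and parts undisturbed.

Things in the scene. Friction and masses are not known exactly. Their poses are not given: they have to be found in the camera images.
- bracket: aluminium weldment (mm): closed square tube, 40 wide and tall, x -90 to 0, z 0 to 40; welded to its front end a flat tongue 36 wide, 10 thick, x 0 to 90, z 12 to 22. Origin on the underside below the shoulder (tube's front end); x along the tongue, z up. About 210 g, balances near x -12. It starts with the tube between the vise jaws, the tongue sticking out
- tongue_tip (a point): the middle of the end face of the bracket's tongue, 90 mm along x and 17 mm up from the bracket's origin
- vise: steel vise fixed to the table (mm). Origin at table height below the clamped bracket's shoulder, x towards the tongue. The tube lies on the bed: 30 tall, x -95 to 5, y -60 to 130. Both jaws x -85 to -5: fixed jaw y -48 to -20, top at 75; sliding jaw y 20 to 45 when shut, with a lip at 72 to 80 high that overlaps the tube top by 8. Open, the gap of 65 is too narrow for fingers beside the tube
- jaw (a joint): how far the vise's sliding jaw is open, along the vise's +y: 0 shut on the part, 0.024 m fully open; it slides with about 4 N of friction and stays where left
- jaw_post (a point): grip point on the upright round steel handle post of the sliding jaw: on its axis, 112 mm above the table. Post 18 mm diameter, top at 125 mm, free all round down to 80 mm; at x -45, y 75 mm from the vise's origin when shut
- nest: steel nest fixed to the table (mm): base plate x -100 to 100, 120 wide, top 10 above the table; roof x 0 to 85, underside 38 and top 50 above the table, over a straight passage along x, 42 wide, between side walls, open at both ends. Plate at x below 0 is the bare apron. Origin at table height below the middle of the roof's front edge. Home: the bracket's origin is 10 above it, x axes alike
- brush: bystander, leave alone: hand brush lying flat, handle along its x, sizes in mm; origin at its underside near its middle
- hammer: bystander, leave alone: hammer lying flat, handle towards its -x, sizes in mm; origin at its underside near its middle
- wrench: bystander, leave alone: steel wrench lying flat along its x, sizes in mm; origin at its underside near its middle
- spray: bystander, leave alone: upright grey spray can, 60 diameter, 150 tall, sizes in mm; origin at its underside near its middle
- square: bystander, leave alone: flat steel square, legs about 100 and 85, up to 14 thick, sizes in mm; origin at its underside near its middle
- offcut: bystander, leave alone: square steel tube offcut, open both ends, 100 long along its x, 30 wide, 30 tall; shorter and thinner than the bracket and without tongue, sizes in mm; origin at its underside near its middle
- clamp: bystander, leave alone: bar clamp lying flat, 200 long along its x, with two arms 65 to its +y and a wooden handle, 24 thick, sizes in mm; origin at its underside near its middle
Things that resemble listed ones, but are neither listed nor needed, are in the scene too. Of the things that look like the bracket, the largest one is meant.

How it is judged:
By the outcome, as a careful person would: the job done as asked, in the order asked, and still so for the second after the job is handed in, with the robot touching nothing.
It also fails if it takes over 70 s, if anything falls off the work surface, if the arm or the gripper's body presses on something with over 40 N, if the wrist force passes 120 N, or if a joint passes its speed limit or range.

## Robot

A 6-joint arm with a two-finger parallel gripper is mounted at the origin on the work surface. World frame = base frame: x ahead of the robot, y to its left, z up, the work surface at z = 0. Lengths are in m, angles in degrees, forces in N, time in s.
With the tool pointing down it reaches from about 0.35 to 0.875 m from the base axis. Payload 15.5 kg.
Tool frame: the origin (TCP) lies on the centre line of the jaws, within the pads' length; the fingertips stand 11 mm ahead of it and the grasp point (between the pads) lies 8 mm behind it; z points along the fingers, y is the line along which they close (so a half turn about z gives the same grasp; the last joint's range is limited). The gripper opens to 85 mm and grips with 20 to 120 N. Pads are 22 mm wide; open, the fingers measure 114 mm over their backs; the gripper's body (76 mm by 85 mm) begins 54 mm behind the grasp point. The pads swing forward as they close: fully open they stand 13 mm farther back than shut.
Start: joints at [66.091, 28.281, 77.091, -0, 74.628, -5.472], TCP at [0.198, 0.593, 0.242] pointing down, gripper open.
Joint ranges: [-166.48, 166.48], [-47.26, 123.95], [12.59, 153.08], [-70.14, 250.14], [6.76, 159.57], [-176.63, 176.63]. Speed limits (degrees/s): [108.29, 108.29, 147.25, 172.46, 172.46, 172.46].

## Interface

Orientations are given as [roll, pitch, yaw] about the fixed x, y, z axes, in that order (R = Rz(yaw) Ry(pitch) Rx(roll)).
In Python, from rig import * gives the robot as it stands. The module is installed in compiled form; this text tells all that it offers.
- The arm moves only by the tool jog_arm, never from a script. Its argument "targets" is a list of rows, each a list of 7 numbers: the finger opening in mm, from 0 to 85.4, then the shift along the tool's x, y, z in mm, then the turn, a rotation vector about the tool's x, y, z in rad. A call has 1 to 20 rows; each row is the pose to reach, as a shift and turn from the pose commanded when the call began, along the tool's axes at that moment; what a row does not reach only later rows make up. A row lasts 1/10 s, in which the tool goes at most 50 mm and 8.59 degrees, less where a joint would pass 70% of its speed; a pose out of reach is approached as far as the arm can. A call with a gripper value outside its range is refused whole. The fingers move at their own pace and stop on an object; the grip force is fixed at half the most. Time passes only in rows, so rows that repeat a pose let the fingers close. It gives the time, the measured TCP pose, the force, the opening and the grip force at its end, in the units of the state.
- sense(): the state, without advancing time (a new reading comes with each control period).
- grab_frame(name): name is "scene" or "top" or "wrist"; returns a dict with "pixels" (420x560x3 uint8, blue, green, red), "intrinsics" (3x3 intrinsics, pixels), "extrinsics" (4x4, takes a point from world to camera coordinates). Camera axes: x right, y down, z forward; pixel columns grow to the right and rows downward; lengths in m; the calibration is good to about 2 mm. A picture is of the moment at which its call begins. There is no depth.
- hand_in(): hands the job in; it is judged then, once.
The state is a dict: "time_s": time; "joint_positions": joint angles; "joint_velocities": joint speeds; "effort": joint torques, N m; "ee_pos": TCP position; "eef_rot": TCP orientation; "ft_force": force on the tool from outside, world axes, zero at the start; "torque": the same for the moment, N m; "width": finger opening in m; "grasp_force": force on a finger pad.
Only numpy, scipy, OpenCV 4.12 (cv2) and the standard library are available. Lean on these libraries where they do the work, as an engineer would, in place of code of your own. Each camera call takes 0.05 s, during which the arm holds its last target. There are 200 camera calls.

## Working session

There is one attempt and no reset: what is moved stays moved. The work goes in short steps, Python scripts to look and compute and a tool call to move; the robot and the scene stay as the last step left them, time stands still between calls to the robot, and variables do not carry over. Pictures are saved under pics/ and viewed, at most 10 in all, crops included, and the job is handed in when it is done.

Besides the shell and the picture viewer there is one more tool, called after "Call:" as name(argument=value, ...) on one line, values as JSON. jog_arm: Moves the arm, as the interface text tells. Its arguments: {"type":"object","properties":{"targets":{"type":"array","items":{"type":"array","items":{"type":"number"}}}},"required":["targets"]}

```bash
mkdir -p pics; python3 - <<'E'
from rig import *
import cv2,numpy as np
for n in ("top","scene"):
    f=grab_frame(n); cv2.imwrite(f"pics/{n}0.png",f["pixels"]); np.savez(f"{n}.npz",**f)
    print(n,np.round(f["intrinsics"],1).tolist(),np.round(f["extrinsics"],3).tolist())
print(sense())
E
```

```text
top [[427.9, 0.0, 276.4], [0.0, 427.9, 212.1], [0.0, 0.0, 1.0]] [[-0.034, -0.999, 0.0, 0.012], [-0.971, 0.033, -0.236, 0.568], [0.236, -0.009, -0.972, 1.256], [0.0, 0.0, 0.0, 1.0]]
scene [[472.5, 0.0, 279.6], [0.0, 472.5, 212.6], [0.0, 0.0, 1.0]] [[-0.796, 0.606, -0.01, 0.434], [0.371, 0.473, -0.799, -0.134], [-0.479, -0.64, -0.601, 1.727], [0.0, 0.0, 0.0, 1.0]]
{'time_s': 0.1, 'joint_positions': array([ 6.60921531e+01,  2.83115861e+01,  7.71239441e+01, -2.64344091e-03,
        7.46264671e+01, -5.47237713e+00]), 'joint_velocities': array([-0.05340561, -0.04362975, -0.1046887 ,  0.00480809,  0.03423956,
        0.00112465]), 'effort': array([ 1.38283318e-03, -8.83591104e+01, -3.84560108e+01, -1.88902832e-04,
        5.28739663e-03, -2.42280981e-05]), 'ee_pos': array([0.19754071, 0.5926392 , 0.24175487]), 'eef_rot': array([-1.79938042e+02, -3.37593574e-03,  1.61565231e+02]), 'ft_force': array([ 0.29038996, -0.99630005, -0.62651263]), 'torque': array([-0.0382924 ,  0.01600964,  0.02099559]), 'grasp_force': 0.0, 'width': 0.08524925489740841}
```

View pics/top0.png

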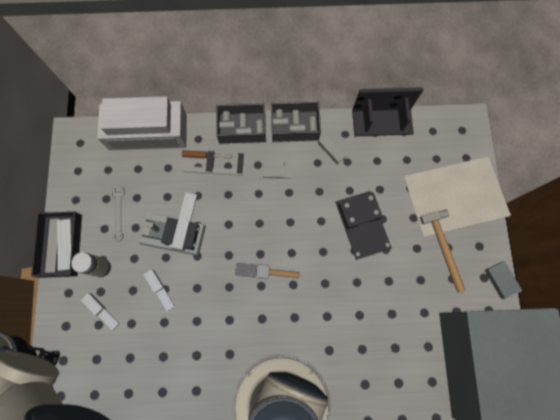

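View pics/scene0.png

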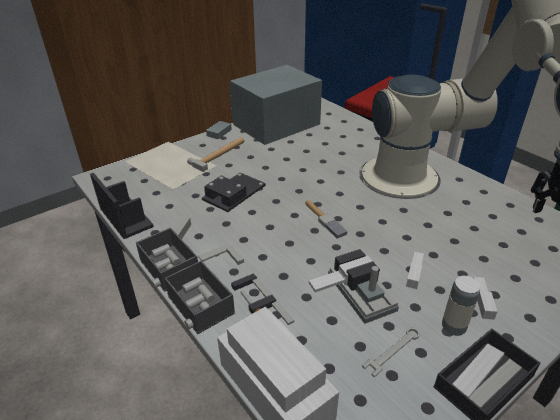

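The top view shows the vise near (175,230) with the bracket's tongue up to (188,197) and the post near (155,230). The nest is near (363,225), the brush near (267,271), and loose light look-alikes near (158,290) and (100,311). I'll zoom in for detail.

```bash
cat > h.py <<'E'
import numpy as np,cv2
def ray(f,u,v,z):
    K,E=f["intrinsics"],f["extrinsics"];R,t=E[:3,:3],E[:3,3];c=-R.T@t
    d=R.T@np.linalg.inv(K)@[u,v,1];return c+d*(z-c[2])/d[2]
def proj(f,P):
    K,E=f["intrinsics"],f["extrinsics"];p=(np.atleast_2d(P)@E[:3,:3].T+E[:3,3])@K.T;return p[:,:2]/p[:,2:]
def crop(f,x0,y0,w,h,s):
    return cv2.resize(f["pixels"][y0:y0+h,x0:x0+w],None,fx=s,fy=s,interpolation=cv2.INTER_CUBIC)
E
python3 - <<'E'
from h import *
t=np.load("top.npz");s=np.load("scene.npz")
a=np.hstack([crop(t,130,180,100,75,4),crop(t,325,180,100,75,4)])
b=np.hstack([crop(s,305,245,100,75,4),crop(s,185,155,100,75,4)])
cv2.imwrite("pics/m1.png",np.vstack([a,b]))
E
```

```text
(no output)
```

View pics/m1.png

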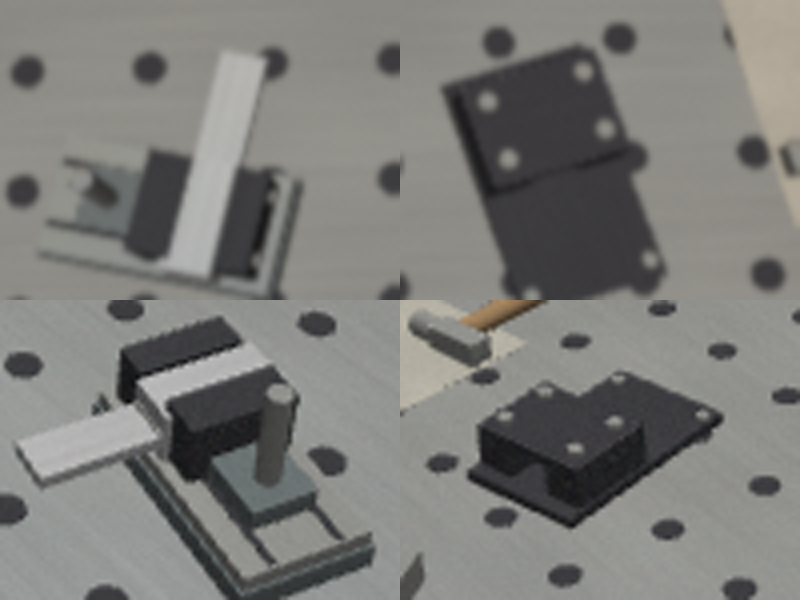

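The tongue-tip top edge is at crop (221,50)–(268,60) and the tube's rear edge at (168,268)–(212,275). The post top is at (75,180) in top and (280,393) in scene. The nest's apron points toward the robot and its passage opening is visible at the far end. Next I'll fit poses.

```bash
cat > fit.py <<'E'
from h import *
from scipy.optimize import least_squares
t=np.load("top.npz");s=np.load("scene.npz")
q=lambda cx,cy,u0,v0:((cx+.5)/4-.5+u0,(cy+.5)/4-.5+v0)
T1=lambda x,y:q(x,y,130,180)
T2=lambda x,y:q(x-400,y,325,180)
S1=lambda x,y:q(x,y-300,305,245)
S2=lambda x,y:q(x-400,y-300,185,155)
V=[(t,T1(221,50),(90,18,52)),(t,T1(268,60),(90,-18,52)),(t,T1(168,268),(-90,20,70)),(t,T1(212,276),(-90,-20,70)),(t,T1(75,180),(-45,75,125)),
(s,S1(17,443),(90,-18,52)),(s,S1(43,476),(90,18,52)),(s,S1(280,393),(-45,75,125))]
N=[(t,T2(443,88),(100,60,10)),(t,T2(665,270),(-100,-60,10)),(t,T2(587,45),(100,-60,10)),
(s,S2(470,472),(100,-60,10)),(s,S2(572,520),(100,60,10)),(s,S2(722,413),(-100,60,10)),(s,S2(620,372),(-100,-60,10))]
def w(p,L):
    x,y,a=p;L=np.array(L)/1e3;c,s_=np.cos(a),np.sin(a);return np.array([x+c*L[0]-s_*L[1],y+s_*L[0]+c*L[1],L[2]])
for nm,O,p0 in(("vise",V,(.5,.3,-.2)),("nest",N,(.5,-.25,.3))):
    r=least_squares(lambda p:np.ravel([proj(f,w(p,L))[0]-uv for f,uv,L in O]),p0,loss="soft_l1")
    print(nm,r.x[:2],np.degrees(r.x[2]));print(np.round(r.fun.reshape(-1,2),1).tolist())
for n,u,v in(("brushL",240,271),("brushR",298,274),("wr1",118,187),("wr2",119,238),("spray",95,265),("offc1",150,272),("offc2",170,308),("clampL",185,155),("clampR",240,170),("sq",265,178),("sq2",290,165)):
    print(n,ray(t,u,v,.01).round(3))
E
python3 fit.py
```

```text
vise [0.55461903 0.28183775] -12.6808438473262
[[0.1, 0.3], [-0.6, -0.2], [-2.5, 0.1], [-0.7, 0.6], [1.7, 0.8], [-1.0, 0.1], [-1.0, 0.9], [-0.0, -0.8]]
nest [ 0.53087018 -0.28348464] 15.41809459172497
[[-0.5, -0.1], [0.6, 1.7], [-1.9, 0.1], [-1.1, -0.3], [-0.5, 0.1], [-0.0, -0.0], [0.0, -0.4]]
brushL [0.397 0.112 0.01 ]
brushR [ 0.381 -0.068  0.01 ]
wr1 [0.685 0.508 0.01 ]
wr2 [0.515 0.496 0.01 ]
spray [0.431 0.567 0.01 ]
offc1 [0.404 0.394 0.01 ]
offc2 [0.291 0.329 0.01 ]
clampL [0.789 0.291 0.01 ]
clampR [0.73  0.108 0.01 ]
sq [0.699 0.026 0.01 ]
sq2 [ 0.742 -0.059  0.01 ]
```

Call:
jog_arm(targets=[[85,-385,-112,-18,0,0,-0.1],[85,-385,-112,-18,0,0,-0.1],[85,-385,-112,-18,0,0,-0.1],[85,-385,-112,-18,0,0,-0.1],[85,-385,-112,-18,0,0,-0.1],[85,-385,-112,-18,0,0,-0.1],[85,-385,-112,-18,0,0,-0.1],[85,-385,-112,-18,0,0,-0.1],[85,-385,-112,-18,0,0,-0.1],[85,-385,-112,-18,0,0,-0.1],[85,-385,-112,-18,0,0,-0.1],[85,-385,-112,-18,0,0,-0.1]])

```text
time_s: 1.3
ee_pos: [0.5264, 0.3657, 0.2602]
eef_rot: [-180.0, -0.0, 167.4]
ft_force: [-0.1, 0.2, 0.2]
width: 0.085
grasp_force: 0.0
```

```bash
cat >> h.py <<'E'
from scipy.spatial.transform import Rotation as Ro
def go(s,xyz,yaw,tilt=None):
    "shift mm and rotvec in tool axes to reach world xyz, downward tool with yaw"
    R=Ro.from_euler("xyz",s["eef_rot"],degrees=True);G=Ro.from_euler("xyz",[180,0,yaw],degrees=True)
    if tilt is not None: G=tilt*G
    return np.round(R.inv().apply(np.array(xyz)-s["ee_pos"])*1e3,1).tolist(),np.round((R.inv()*G).as_rotvec(),3).tolist()
E
python3 - <<'E'
from rig import *
from h import *
s=sense();print(s["time_s"],s["ee_pos"],s["eef_rot"],s["joint_positions"])
f=grab_frame("wrist");np.savez("w1.npz",**f);cv2.imwrite("pics/w1.png",f["pixels"])
print(f["intrinsics"].round(1).tolist(),f["extrinsics"].round(3).tolist())
E
```

```text
1.3 [0.52641433 0.36568435 0.2602054 ] [-1.79988147e+02 -2.56302145e-02  1.67372514e+02] [ 2.94469631e+01  2.87366052e+01  7.32874267e+01  8.56356071e-03
  7.80029355e+01 -4.79273358e+01]
[[362.5, 0.0, 279.7], [0.0, 362.5, 207.1], [0.0, 0.0, 1.0]] [[0.219, 0.976, -0.001, -0.472], [0.924, -0.207, 0.321, -0.458], [0.314, -0.071, -0.947, 0.259], [0.0, 0.0, 0.0, 1.0]]
```

View pics/w1.png

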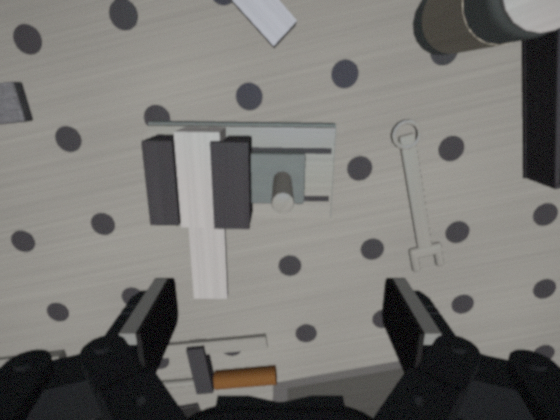

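The wrist view shows the post top at (283,201), the tongue tip's top edge at (193,299)–(227,299), the shoulder's left corner at (179,227) and the tube's rear corner at (175,128). The vise bed corners are about (148,122) and (335,123).

```bash
cat > fit2.py <<'E'
from fit import *
f=np.load("w1.npz")
W=[(f,(283,201),(-45,75,125)),(f,(193,299),(90,-18,52)),(f,(227,298.5),(90,18,52)),(f,(180,227.5),(0,-20,70)),(f,(335,124),(-95,130,30)),(f,(147,136),(-85,-48,75)),(f,(212,229),(-5,20-8,80)),(f,(251,228),(-5,45,80))]
for O in(W,V+W):
    r=least_squares(lambda p:np.ravel([proj(f,w(p,L))[0]-uv for f,uv,L in O]),(.55,.28,-.2),loss="soft_l1")
    print(r.x[:2],np.degrees(r.x[2]),w(r.x,(-45,75,112)));print(np.round(r.fun.reshape(-1,2),1).tolist())
E
python3 fit2.py|tail -4
python3 - <<'E'
from rig import *
from h import *
E
```

```text
[0.55605609 0.28349489] -13.711003362274292 [0.53011528 0.36702378 0.112     ]
[[-0.7, 0.9], [0.5, -0.9], [-0.3, 0.2], [1.7, -0.4], [4.0, 0.4], [-5.8, 1.7], [1.1, -2.2], [-2.2, -0.6]]
[0.55587314 0.28334951] -13.65187290519552 [0.52984614 0.36685157 0.112     ]
[[0.1, -0.1], [-0.6, -0.3], [-3.5, -0.5], [-1.7, 0.2], [1.1, -0.1], [-1.2, 0.2], [-1.4, 1.1], [-0.2, 0.1], [-0.9, 0.6], [0.4, -1.0], [-0.4, 0.1], [1.5, -0.5], [3.7, 0.1], [-6.1, 1.6], [0.9, -2.4], [-2.4, -0.8]]
```

Call:
jog_arm(targets=[[85,-3,2,50,0,0,0.017],[85,-3,2,100,0,0,0.017],[85,-3,2,135,0,0,0.017],[85,-3,2,156,0,0,0.017],[85,-3,2,156,0,0,0.017],[40,-3,2,156,0,0,0.017],[25,-3,2,156,0,0,0.017],[10,-3,2,156,0,0,0.017],[10,-3,2,156,0,0,0.017],[10,-3,2,156,0,0,0.017],[10,-3,2,156,0,0,0.017],[10,-3,2,156,0,0,0.017]])

```text
time_s: 2.55
ee_pos: [0.5312, 0.3664, 0.1052]
eef_rot: [179.9, 0.0, 166.3]
ft_force: [-2.4, -0.9, 8.7]
width: 0.0165
grasp_force: 58.3
```

Call:
jog_arm(targets=[[10,0,3,0,0,0,0],[10,0,6,0,0,0,0],[10,0,9,0,0,0,0],[10,0,12,0,0,0,0],[10,0,15,0,0,0,0],[10,0,18,0,0,0,0],[10,0,21,0,0,0,0],[10,0,23,0,0,0,0],[10,0,24,0,0,0,0],[10,0,24,0,0,0,0]])

```text
time_s: 3.55
ee_pos: [0.5365, 0.3894, 0.1053]
eef_rot: [-180.0, 0.0, 166.3]
ft_force: [-3.6, -4.1, 10.7]
width: 0.0162
grasp_force: 58.6
```

Call:
jog_arm(targets=[[10,0,0.5,0,0,0,0],[10,0,1,0,0,0,0],[10,0,1.5,0,0,0,0],[10,0,1.5,0,0,0,0]])

```text
time_s: 3.95
ee_pos: [0.5366, 0.3894, 0.1052]
eef_rot: [-179.9, -0.0, 166.3]
ft_force: [-4.2, -14.6, 14.7]
width: 0.0165
grasp_force: 59.5
```

Call:
jog_arm(targets=[[40,0,1,0,0,0,0],[60,0,0,0,0,0,0],[60,0,0,0,0,0,0],[60,0,0,0,0,0,0],[60,0,0,-40,0,0,0],[60,0,0,-90,0,0,0],[60,-20,-30,-140,0,0,0],[60,-50,-65,-145,0,0,0],[60,-69,-98,-145,0,0,0],[60,-69,-98,-145,0,0,0],[60,-69,-98,-145,0,0,0]])

```text
time_s: 5.05
ee_pos: [0.581, 0.2787, 0.2494]
eef_rot: [180.0, -0.0, 166.2]
ft_force: [0.4, 0.6, -0.5]
width: 0.06
grasp_force: 0.0
```

```bash
python3 - <<'E'
from rig import *
from h import *
s=sense();print(s["time_s"],s["ee_pos"],s["eef_rot"],s["width"])
f=grab_frame("wrist");np.savez("w2.npz",**f);cv2.imwrite("pics/w2.png",f["pixels"])
E
```

```text
5.05 [0.58097733 0.27870669 0.24939128] [ 1.79983676e+02 -4.77558988e-03  1.66218768e+02] 0.059999703616479924
```

View pics/w2.png

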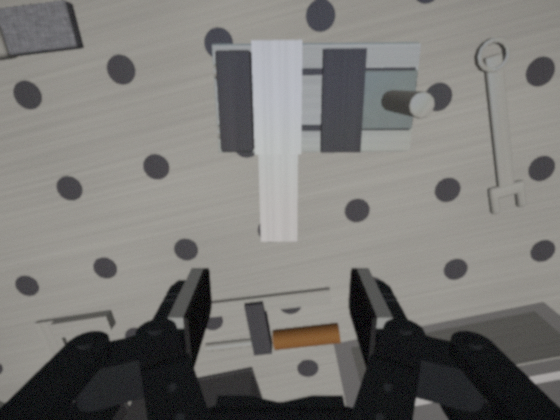

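The jaw is open and the tube still lies against the fixed jaw. The tongue tip is at (261,241)–(297,241), the shoulder at (254,155)–(302,152) and the tube's rear edge at (251,40)–(302,39).

```bash
cat > fit3.py <<'E'
from fit import *
from rig import sense
from h import go
def fitb(f,O,h,p0):
    r=least_squares(lambda p:np.ravel([proj(f,w(p,np.add(L,(0,0,h))))[0]-uv for uv,L in O]),p0,loss="soft_l1")
    print(r.x[:2].round(4),np.degrees(r.x[2]).round(2),np.round(r.fun.reshape(-1,2),1).tolist());return r.x
E
python3 - <<'E' | tail -3
from fit3 import *
O=[((261,241),(90,-18,22)),((297,241),(90,18,22)),((254,155),(0,-20,40)),((302,152.5),(0,20,40)),((251,40),(-90,-20,40)),((302,39),(-90,20,40))]
p=fitb(np.load("w2.npz"),O,30,(.55,.28,-.2))
g=w(p,(25,0,44));print(g,go(sense(),g,180+np.degrees(p[2])))
E
```

```text
sq2 [ 0.742 -0.059  0.01 ]
[0.5554 0.2835] -13.16 [[-0.0, -0.0], [0.3, -0.4], [0.7, -1.0], [-0.9, 1.0], [-0.1, -0.1], [-0.0, 0.3]]
[0.57976997 0.2777636  0.044     ] ([0.3, -2.0, 205.1], [0.0, -0.0, -0.01])
```

Call:
jog_arm(targets=[[60,0,-2,50,0,0,-0.01],[60,0,-2,100,0,0,-0.01],[60,0,-2,150,0,0,-0.01],[60,0,-2,185,0,0,-0.01],[60,0,-2,205,0,0,-0.01],[60,0,-2,205,0,0,-0.01],[30,0,-2,205,0,0,-0.01],[30,0,-2,205,0,0,-0.01],[30,0,-2,205,0,0,-0.01],[30,0,-2,205,0,0,-0.01],[30,0,-2,205,0,0,-0.01]])

```text
time_s: 6.2
ee_pos: [0.5812, 0.2781, 0.0456]
eef_rot: [179.9, 0.1, 166.9]
ft_force: [1.2, 3.7, 8.0]
width: 0.0345
grasp_force: 60.3
```

Call:
jog_arm(targets=[[30,0,1,-3,0,0,0],[30,0,2,-8,0,0,0],[30,0,2,-15,0,0,0],[30,0,2,-25,0,0,0],[30,0,2,-40,0,0,0],[30,0,2,-60,0,0,0],[30,0,2,-80,0,0,0],[30,0,2,-100,0,0,0],[30,0,2,-100,0,0,0],[30,0,2,-100,0,0,0]])

```text
time_s: 7.2
ee_pos: [0.5808, 0.2794, 0.1448]
eef_rot: [180.0, 0.0, 166.9]
ft_force: [0.4, 0.0, -2.3]
width: 0.0346
grasp_force: 59.9
```

```bash
python3 - <<'E' | tail -3
from fit3 import *
from rig import grab_frame
s=sense();print(s["time_s"],s["ee_pos"],s["eef_rot"],s["ft_force"],s["torque"])
f=grab_frame("wrist");g=grab_frame("scene");np.savez("w3.npz",**f)
cv2.imwrite("pics/w3.png",np.hstack([cv2.resize(f["pixels"],(400,300)),crop(g,300,190,133,100,3)[:300,:399]]))
yaw=15.4;a=np.radians(yaw)
p=w((.55,.02,a),(25,0,0));print(p,go(s,[p[0],p[1],.10],180+yaw))
E
```

```text
sq2 [ 0.742 -0.059  0.01 ]
7.2 [0.58081495 0.2794368  0.14482968] [1.79971215e+02 4.96778933e-02 1.66890555e+02] [ 0.4071899   0.03805978 -2.25725271] [ 0.06121534 -0.07740072  0.02012065]
[0.57410239 0.0266389  0.        ] ([-50.8, -247.8, 44.7], [0.0, 0.001, -0.498])
```

View pics/w3.png

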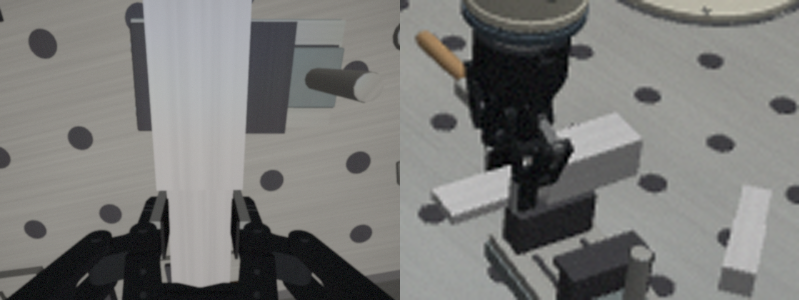

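The bracket hangs level in the fingers, clear of the jaws (jaw block at left, centre). Next I carry it over to the clear area.

Call:
jog_arm(targets=[[30,-5,-20,0,0,0,-0.04],[30,-10,-50,0,0,0,-0.1],[30,-15,-80,0,0,0,-0.16],[30,-22,-110,0,0,0,-0.22],[30,-28,-140,0,0,0,-0.28],[30,-35,-170,0,0,0,-0.34],[30,-40,-200,0,0,0,-0.4],[30,-45,-230,20,0,0,-0.46],[30,-51,-248,45,0,0,-0.498],[30,-51,-248,75,0,0,-0.498],[30,-51,-248,100,0,0,-0.498],[30,-51,-248,115,0,0,-0.498],[30,-51,-248,122,0,0,-0.498],[30,-51,-248,125,0,0,-0.498],[30,-51,-248,127,0,0,-0.498],[30,-51,-248,128,0,0,-0.498],[30,-51,-248,128,0,0,-0.498]])

```text
time_s: 9.0
ee_pos: [0.5744, 0.0264, 0.0168]
eef_rot: [-180.0, 0.0, -164.6]
ft_force: [-0.1, 0.6, -1.8]
width: 0.0347
grasp_force: 60.0
```

Call:
jog_arm(targets=[[30,0,0,0.6,0,0,0],[30,0,0,1.2,0,0,0],[30,0,0,1.2,0,0,0]])

```text
time_s: 9.3
ee_pos: [0.5746, 0.0264, 0.0156]
eef_rot: [-180.0, 0.1, -164.6]
ft_force: [0.4, 1.4, 7.3]
width: 0.0345
grasp_force: 61.0
```

Call:
jog_arm(targets=[[50,0,0,0,0,0,0],[60,0,0,0,0,0,0],[60,0,0,0,0,0,0],[60,0,0,0,0,0,0],[60,0,0,-30,0,0,0],[70,0,0,-80,0,0,0],[70,20,0,-130,0,0,0],[70,50,0,-180,0,0,0],[70,60,0,-220,0,0,0],[70,60,0,-220,0,0,0],[70,60,0,-220,0,0,0]])

```text
time_s: 10.4
ee_pos: [0.5166, 0.0102, 0.2365]
eef_rot: [-179.9, 0.2, -164.6]
ft_force: [0.1, -0.2, 0.2]
width: 0.0698
grasp_force: 0.0
```

```bash
python3 - <<'E' | tail -1
from fit3 import *
from rig import grab_frame
f=grab_frame("wrist");np.savez("w4.npz",**f);cv2.imwrite("pics/w4.png",f["pixels"]);print(sense()["ee_pos"])
E
```

```text
[0.51627914 0.01036222 0.23510515]
```

View pics/w4.png

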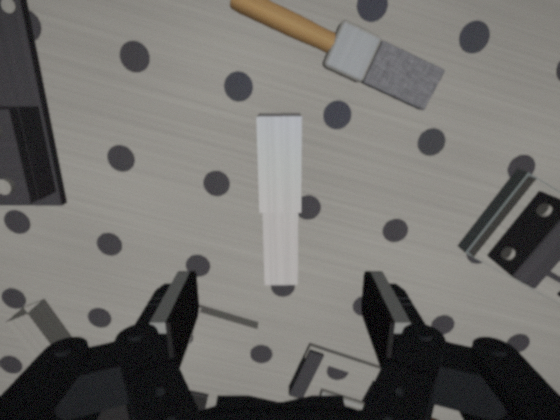

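The bracket lies free on the table: tube rear at (256,116)–(302,116), shoulder at (259,213)–(301,212), tip at (265,285)–(297,285).

```bash
python3 - <<'E' | tail -2
from fit3 import *
O=[((265,285),(90,-18,22)),((297,285),(90,18,22)),((259,213),(0,-20,40)),((301,212),(0,20,40)),((256,116),(-90,-20,40)),((302,116),(-90,20,40))]
p=fitb(np.load("w4.npz"),O,0,(.55,.02,.27))
g=w(p,(-35,0,25));print(g,go(sense(),g,180+np.degrees(p[2])))
E
```

```text
[0.5498 0.0197] 16.02 [[-0.6, -0.2], [0.5, -0.5], [0.3, -0.4], [-0.1, 0.2], [0.3, 0.6], [-0.3, 0.1]]
[0.51620077 0.00999558 0.025     ] ([0.3, -0.3, 210.1], [-0.0, 0.001, -0.011])
```

Call:
jog_arm(targets=[[70,11,-48,-5,0,0,0],[70,22,-96,-10,0,0,0],[70,33,-144,-15,0,0,0],[70,43,-190,-20,0,0,0],[70,53,-235,-20,0,0,0],[70,60,-270,-20,0,0,0],[70,65,-286,-20,0,0,0],[70,65,-286,-20,0,0,0],[70,65,-286,-20,0,0,0]])

```text
time_s: 11.35
ee_pos: [0.5294, -0.2818, 0.2538]
eef_rot: [179.9, -0.1, -164.6]
ft_force: [0.1, -0.6, 0.3]
width: 0.0702
grasp_force: 0.0
```

```bash
python3 - <<'E' | tail -1
from fit3 import *
from rig import grab_frame
f=grab_frame("wrist");np.savez("w5.npz",**f);cv2.imwrite("pics/w5.png",cv2.convertScaleAbs(f["pixels"],alpha=1.3,beta=25));print(sense()["ee_pos"])
E
```

```text
[ 0.52957329 -0.2813257   0.2541877 ]
```

View pics/w5.png

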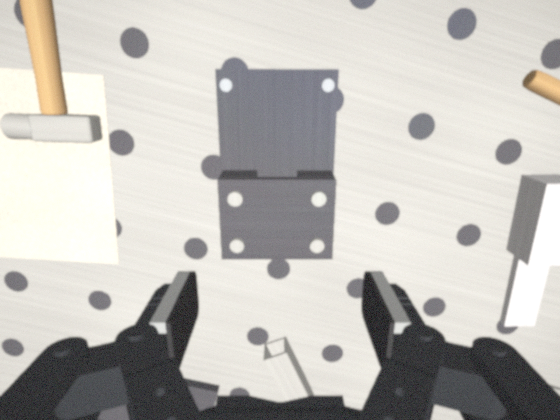

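The wrist view shows the nest's apron end corners at (216,69)–(339,69). The roof's front edge is at row 178 (220–335), its rear edge at row 259 (222–333), and the passage notch is about 257–298.

```bash
python3 - <<'E' | tail -3
from fit3 import *
O=[((216,69),(-100,-60,10)),((339,69),(-100,60,10)),((277.5,178),(0,0,50)),((277.5,259),(85,0,50)),((219.5,178),(0,-60,50)),((335.5,178),(0,60,50)),((222,259),(85,-60,50)),((333.5,259),(85,60,50))]
p=fitb(np.load("w5.npz"),O,0,(.53,-.28,.27))
s=sense();print(s["ee_pos"],go(s,w((.5498,.0197,np.radians(16)),(-35,0,90)),196.0),w(p,(-35-115,0,0)))
E
```

```text
sq2 [ 0.742 -0.059  0.01 ]
[ 0.5319 -0.2827] 15.36 [[-0.4, -1.0], [0.4, -0.9], [-0.0, 0.6], [0.1, 0.1], [-5.0, 0.6], [4.9, 0.6], [-2.8, 0.1], [2.4, 0.1]]
[ 0.52957329 -0.2813257   0.2541877 ] ([-64.9, 284.1, 164.6], [0.002, -0.001, -0.009]) [ 0.38726251 -0.32245829  0.        ]
```

Call:
jog_arm(targets=[[70,-11,48,0,0,0,0],[70,-22,96,0,0,0,0],[70,-33,144,0,0,0,0],[70,-44,192,20,0,0,-0.009],[70,-55,240,60,0,0,-0.009],[70,-62,270,100,0,0,-0.009],[70,-65,284,150,0,0,-0.009],[70,-65,284,190,0,0,-0.009],[70,-65,284,220,0,0,-0.009],[70,-65,284,229,0,0,-0.009],[70,-65,284,229,0,0,-0.009],[35,-65,284,229,0,0,-0.009],[35,-65,284,229,0,0,-0.009],[35,-65,284,229,0,0,-0.009],[35,-65,284,229,0,0,-0.009],[35,-65,284,229,0,0,-0.009],[35,-65,284,229,0,0,-0.009]])

```text
time_s: 13.1
ee_pos: [0.518, 0.0083, 0.0281]
eef_rot: [-179.9, 0.2, -164.1]
ft_force: [-1.7, 2.0, 13.2]
width: 0.0394
grasp_force: 60.3
```

```bash
python3 - <<'E' | tail -3
from fit3 import *
s=sense();print(s["ee_pos"],s["eef_rot"])
print(w((.5319,-.2827,np.radians(15.4)),(-145,0,0)))
print(go(s,w((.5319,-.2827,np.radians(15.4)),(-145,0,85)),195.4))
E
```

```text
[0.5179517  0.0083177  0.02810604] [-1.79933768e+02  1.78992593e-01 -1.64067212e+02]
[ 0.39210617 -0.32120564  0.        ]
([211.3, -282.4, -57.2], [-0.001, 0.003, 0.009])
```

Call:
jog_arm(targets=[[35,0,0,-5,0,0,0],[35,0,0,-20,0,0,0],[35,0,0,-45,0,0,0],[35,20,-10,-75,0,0,0],[35,45,-25,-85,0,0,0],[35,75,-50,-85,0,0,0],[35,105,-80,-85,0,0,0],[35,130,-110,-85,0,0,0],[35,155,-140,-85,0,0,0.003],[35,180,-175,-85,0,0,0.006],[35,200,-210,-85,0,0,0.009],[35,211,-240,-85,0,0,0.009],[35,211,-265,-75,0,0,0.009],[35,211,-282,-60,0,0,0.009],[35,211,-282,-40,0,0,0.009],[35,211,-282,-40,0,0,0.009],[35,211,-282,-40,0,0,0.009]])

```text
time_s: 14.8
ee_pos: [0.3912, -0.3204, 0.0669]
eef_rot: [180.0, -0.0, -164.6]
ft_force: [-0.2, -0.9, -1.3]
width: 0.039
grasp_force: 60.9
```

```bash
python3 - <<'E' | tail -3
from fit3 import *
from rig import grab_frame
f=grab_frame("wrist");np.savez("w6.npz",**f);g=grab_frame("scene")
cv2.imwrite("pics/w6.png",np.hstack([cv2.convertScaleAbs(cv2.resize(f["pixels"],(480,360)),alpha=1.3,beta=25),cv2.convertScaleAbs(crop(g,190,120,106,120,3),alpha=1.2,beta=20)]))
s=sense();print(s["time_s"],s["ee_pos"],s["eef_rot"],s["ft_force"],s["torque"])
print(go(s,w((.5319,-.2827,np.radians(15.4)),(-144,0,41)),195.4))
E
```

```text
sq2 [ 0.742 -0.059  0.01 ]
14.9 [ 0.39166375 -0.32064471  0.06729758] [-1.79938385e+02  3.26726941e-02 -1.64554250e+02] [-0.70767311 -0.49039663 -2.56311721] [-0.01859289  0.03289393 -0.0048438 ]
([-1.3, -0.6, 26.3], [-0.001, 0.001, 0.001])
```

View pics/w6.png

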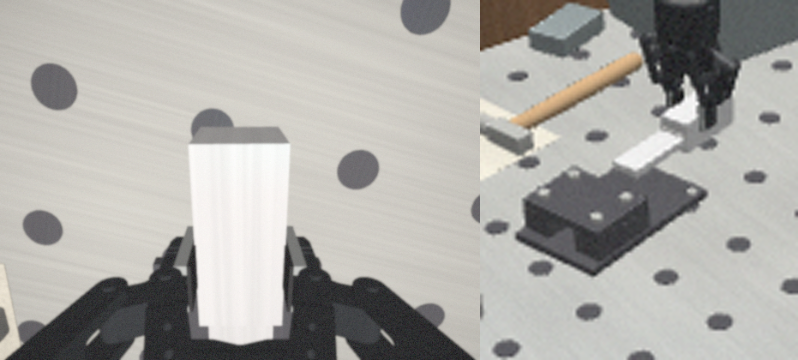

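The bracket is centred in the fingers and aligned with the nest, its tongue tip just short of the roof. I lower it and slide.

Call:
jog_arm(targets=[[35,-1,-0.6,15,0,0,0],[35,-1,-0.6,27,0,0,0],[35,-1,-0.6,27,0,0,0],[35,-10,-0.6,27,0,0,0],[35,-20,-0.6,27,0,0,0],[35,-30,-0.6,27,0,0,0],[35,-40,-0.6,27,0,0,0],[35,-40,-0.6,27,0,0,0]])

```text
time_s: 15.7
ee_pos: [0.4318, -0.3104, 0.0393]
eef_rot: [-179.9, 0.0, -164.5]
ft_force: [0.8, 0.2, -2.3]
width: 0.0389
grasp_force: 61.0
```

Call:
jog_arm(targets=[[35,-10,0,0,0,0,0],[35,-20,0,0,0,0,0],[35,-30,0,0,0,0,0],[35,-40,0,0,0,0,0],[35,-50,0,0,0,0,0],[35,-60,0,0,0,0,0],[35,-63,0,0,0,0,0],[35,-63,0,0,0,0,0]])

```text
time_s: 16.5
ee_pos: [0.4913, -0.2937, 0.039]
eef_rot: [-180.0, 0.0, -164.5]
ft_force: [-0.4, -1.6, -2.3]
width: 0.0386
grasp_force: 61.0
```

Free so far. Now I lower it to the plate and nudge until the shoulder meets the edge.

Call:
jog_arm(targets=[[35,0,0,0.7,0,0,0],[35,-2,0,0.7,0,0,0],[35,-3.5,0,0.7,0,0,0],[35,-5,0,0.7,0,0,0],[35,-6,0,0.7,0,0,0],[35,-6,0,0.7,0,0,0]])

```text
time_s: 17.1
ee_pos: [0.4968, -0.2922, 0.0384]
eef_rot: [-180.0, 0.0, -164.6]
ft_force: [0.1, -0.9, -1.8]
width: 0.0388
grasp_force: 61.1
```

Call:
jog_arm(targets=[[35,-0.7,0,0,0,0,0],[35,-1.4,0,0,0,0,0],[35,-2.1,0,0,0,0,0],[35,-2.1,0,0,0,0,0]])

```text
time_s: 17.5
ee_pos: [0.4987, -0.2917, 0.0384]
eef_rot: [-180.0, 0.0, -164.6]
ft_force: [-0.2, -0.1, -1.8]
width: 0.0389
grasp_force: 61.1
```

Call:
jog_arm(targets=[[35,-0.6,0,0,0,0,0],[35,-1.2,0,0,0,0,0],[35,-1.8,0,0,0,0,0],[35,-1.8,0,0,0,0,0]])

```text
time_s: 17.9
ee_pos: [0.4997, -0.2913, 0.0383]
eef_rot: [180.0, -0.1, -164.6]
ft_force: [-6.1, -3.7, 1.3]
width: 0.0389
grasp_force: 61.3
```

Call:
jog_arm(targets=[[35,0,0,0.5,0,0,0],[35,0,0,1,0,0,0],[35,-0.4,0,1.4,0,0,0],[35,-0.4,0,1.4,0,0,0]])

```text
time_s: 18.3
ee_pos: [0.4997, -0.2913, 0.0381]
eef_rot: [180.0, -0.1, -164.6]
ft_force: [-14.6, -1.3, 25.8]
width: 0.0388
grasp_force: 64.3
```

Call:
jog_arm(targets=[[35,0,0,-0.7,0,0,0],[45,0,0,-0.7,0,0,0],[60,0,0,-0.7,0,0,0],[65,0,0,-0.7,0,0,0],[65,0,0,-0.7,0,0,0],[65,0,0,-0.7,0,0,0],[65,0,0,-30,0,0,0],[65,0,0,-80,0,0,0],[65,0,0,-130,0,0,0],[65,30,0,-180,0,0,0],[65,30,0,-215,0,0,0],[65,30,0,-215,0,0,0],[65,30,0,-215,0,0,0]])

```text
time_s: 19.6
ee_pos: [0.4721, -0.2993, 0.253]
eef_rot: [-179.9, 0.1, -164.6]
ft_force: [0.0, -0.4, -0.6]
width: 0.0652
grasp_force: 0.0
```

```bash
python3 - <<'E' | tail -1
from fit3 import *
from rig import grab_frame
f=grab_frame("wrist");np.savez("w7.npz",**f);g=grab_frame("scene");t=grab_frame("top")
b=lambda i:cv2.convertScaleAbs(i,alpha=1.3,beta=25)
L=b(crop(f,160,30,220,300,2));R=np.vstack([b(crop(g,190,145,120,100,3)),b(crop(t,100,140,180,150,2))])
cv2.imwrite("pics/w7.png",np.hstack([L,R]));print(sense()["ee_pos"])
E
```

```text
[ 0.47152243 -0.29862294  0.25077115]
```

View pics/w7.png

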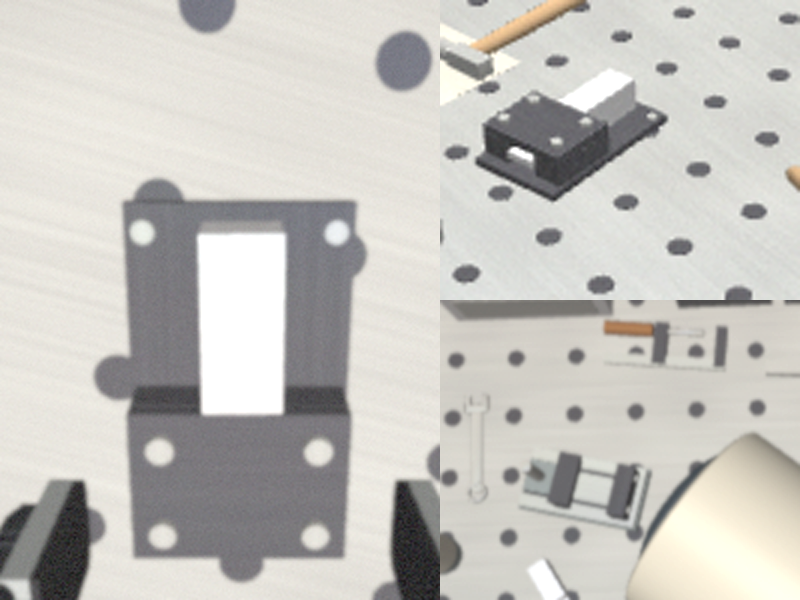

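The tube lies flat on the apron with its shoulder flush with the roof's front edge (row ~413 in the left crop). The tongue tip shows at the far end of the passage, and the vise is open and empty. I'm handing in.

```bash
python3 -c "
from rig import *
print(hand_in())"
```

```text
the job is handed in; nothing more can be done
None
```

The job is done and handed in at about 20 s: the jaw is fully open, and the bracket was laid on the table, retaken by the tube and slid under the bridge until its shoulder met the edge. It now lies flat on the apron, released, and I saw no other tool or part disturbed.

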